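# Set the serving-number stand to 243

## Robot

A 7-joint arm with a two-finger parallel gripper is mounted at the origin on the work surface. World frame = base frame: x ahead of the robot, y to its left, z up, the work surface at z = 0. Lengths are in m, angles in rad, forces in N, time in s.
With the tool pointing down it reaches from about 0.425 to 0.925 m from the base axis. Payload 6.8 kg.
Tool frame: the origin (TCP) lies midway between the tips of the shut fingers; the grasp point (between the pads) lies 19 mm behind it; z points along the fingers, y is the direction in which the jaws open and shut (so a half turn about z gives the same grasp; the last joint's range is limited). The gripper opens to 85 mm and grips with 20 to 120 N. Pads are 22 mm wide; open, the fingers measure 114 mm over their backs; the gripper's body (76 mm by 85 mm) begins 54 mm behind the grasp point. The pads swing forward as they close: fully open they stand 13 mm farther back than shut.
Start: joints at [-1.355, 0.477, 0.022, 1.555, -0.011, 1.109, -0.083], TCP at [0.215, 0.64, 0.231] pointing down, gripper open.
Joint ranges: [-2.96, 2.96], [-0.34, 2.1], [-1.41, 1.46], [0.24, 2.44], [-1.37, 4.51], [0.17, 1.92], [-2.96, 2.96]. Speed limits (rad/s): [2.39, 2.39, 3.14, 3.14, 3.14, 3.14, 3.14].

## Interface

Orientations are given as a unit quaternion [w, x, y, z].
In Python, from station import bot gives the robot as it stands.
- The arm moves only by the shell command python3 -m jog 'ROWS' [FORCE]. ROWS is JSON, a list of rows, each a list of 3 entries, a list of its own where there are three numbers: the shift along the tool's x, y, z in mm, then the turn, a rotation vector about the tool's x, y, z in degrees, then the closure, from -1 (fully open) to 1 (shut). A call has 1 to 12 rows; each row shifts and turns the commanded pose from where the row before left it, along the tool's axes as they then stand; what a row does not reach is not made up. A row lasts 1/8 s, in which the tool goes at most 62.5 mm and 10.7 degrees, less where a joint would pass 70% of its speed; a pose out of reach is approached as far as the arm can. A call is refused whole if a number of a shift passes 62.5 or a number of a turn 10.7, either way. A call with a gripper value outside its range is refused whole. The fingers move at their own pace and stop on an object; FORCE is the grip in N (left out, the last holds). Time passes only in rows, so rows that do not move let the fingers close. It gives the time, the measured TCP pose, the force and the opening at its end, in the units of the state.
- bot.get_obs(): the state, without advancing time (a new reading comes with each control period).
- bot.read_camera(name): name is "scene" or "top" or "wrist"; returns (picture, depth): 400x640x3 uint8, red, green, blue; 400x640 float32, m along the optical axis (not along the pixel's ray), 0 where there is no reading.
- bot.camera_info(name): a dict with "fx", "fy", "cx", "cy" (pixels), "world_from_camera" (4x4, takes a point from camera to world coordinates); the wrist camera has in their place "mount" (4x4, takes a point from camera to tool coordinates, whose origin is the TCP and whose axes are the flange's). Camera axes: x right, y up, looking along -z (the intrinsics and any distortion apply to the point x, -y, -z); pixel columns grow to the right and rows downward; lengths in m; the calibration is good to about 2 mm. A picture is of the moment at which its call begins: read the wrist's pose just before it. camera_info takes no time and is no camera call.
- bot.hand_in(): hands the job in, once; it reports no verdict.
Trained networks look in the newest picture that a camera, given by its name, has taken for a name from the list of things; names that differ only in an ending like _2 or _b are one class to them, and where a whole thing is asked for, a point or a joint stands for the part that bears it (a point fixed in the world has none). Each returns a list of dicts, best first, with "score" (0 to 1); they miss things now and then, are a little off and sometimes report something else, mostly with a low value. They report only what shows in the picture. A call takes as long as a camera call. They do not tell look-alikes from the thing itself.
- bot.find_in(camera, thing): "xy" ([column, row] as shares, 0 to 1, of the picture: columns of its width, rows of its height, amid what is visible of it).
- bot.cut_out(camera, thing): "pixels" (400x640 bool, what is visible of it) and "xy" ([column, row] as shares, 0 to 1, of the picture: columns of its width, rows of its height, amid what is visible of it).
- bot.landmark_of(camera, thing): "xy" ([column, row] as shares, 0 to 1, of the picture: columns of its width, rows of its height: a listed point, or the origin of a listed thing).
The state is a dict: "t": time; "q": joint angles; "joint_vel": joint speeds; "joint_torque": joint torques, N m; "eef_pos": TCP position; "tool_rot": TCP orientation; "contact_force": force on the tool from outside, world axes, zero at the start; "torque": the same for the moment, N m; "gripper_width": opening from 0.0 (shut) to 1.0 (fully open).
Only numpy, scipy, OpenCV 4.12 (cv2) and the standard library are available. Lean on these libraries where they do the work, as an engineer would, in place of code of your own. Each camera call takes 0.05 s, during which the arm holds its last target.

## Task

The next order at the break-room serving table is number 243. On the stand with three thumbwheels (not the smaller one with two), roll the wheels so that, read from left to right as seen from the robot's side, they show 2, 4, 3, each grip bar standing at the row with that many dots; then let go.

Things in the scene. Friction and masses are not known exactly. Their poses are not given: they have to be found in the camera images.
- stand: three-wheel number stand, fixed: dark base 140 (x) x 190 (y) x 10 mm, wheels 50 mm apart along y between white cheeks. Wheels and cheeks have round tops, radius 36 mm about an axle line 50 mm up (tops at 86 mm); only the grip bars rise above. Origin: centre of underside. z up; -x = front, facing the robot (yaw within 0.35 rad); +y = left. Loose things, to 120 mm tall, are over 0.12 m off.
- wheel_left (a joint): left (+y) grey thumbwheel, 72 mm dia. Its grip bar (metal, 14 mm dia, 24 mm long along y, on a 3 mm fin) is centred at stand-frame x = 66 sin q, y = +50, z = 50 + 66 cos q mm; q = joint value (rad), 0 = bar upright, + leans to the rear. Digits 1, 2, 3, 4, 5 (dots on the cheek right of the wheel, 1 at front) are q = -0.8, -0.4, 0, 0.4, 0.8. Friction (1 N at the bar) holds it; no clicks.
- wheel_middle (a joint): middle grey thumbwheel, 72 mm dia. Its grip bar (metal, 14 mm dia, 24 mm long along y, on a 3 mm fin) is centred at stand-frame x = 66 sin q, y = 0, z = 50 + 66 cos q mm; q = joint value (rad), 0 = bar upright, + leans to the rear. Digits 1, 2, 3, 4, 5 (dots on the cheek right of the wheel, 1 at front) are q = -0.8, -0.4, 0, 0.4, 0.8. Friction (1 N at the bar) holds it; no clicks.
- wheel_right (a joint): right (-y) grey thumbwheel, 72 mm dia. Its grip bar (metal, 14 mm dia, 24 mm long along y, on a 3 mm fin) is centred at stand-frame x = 66 sin q, y = -50, z = 50 + 66 cos q mm; q = joint value (rad), 0 = bar upright, + leans to the rear. Digits 1, 2, 3, 4, 5 (dots on the cheek right of the wheel, 1 at front) are q = -0.8, -0.4, 0, 0.4, 0.8. Friction (1 N at the bar) holds it; no clicks.
Mind the look-alikes: they are no part of the job. What is shaped like the stand but blue or purple is not meant.

How it is judged:
By the outcome, as a careful person would: the job done as asked, in the order asked, and still so for the second after the job is handed in, with the robot touching nothing.
It also fails if it takes over 50 s, if anything falls off the work surface, if the arm or the gripper's body presses on something with over 40 N, if the wrist force passes 120 N, or if a joint passes its speed limit or range.

## Working session

There is one attempt and no reset: what is moved stays moved. The work goes in short steps, Python scripts to look and compute and a shell command to move; the robot and the scene stay as the last step left them, time stands still between calls to the robot, and variables do not carry over. Pictures are saved under pics/ and viewed, and the job is handed in when it is done.

```bash
mkdir -p pics; python3 - <<'E'
from station import bot
import cv2,numpy as np
o=bot.get_obs();print({k:np.round(v,3).tolist() for k,v in o.items()})
for n in["scene","top"]:
    p,d=bot.read_camera(n);cv2.imwrite(f"pics/{n}0.png",p[:,:,::-1]);np.save(f"{n}0d.npy",d)
    i=bot.camera_info(n);print(n,{k:np.round(v,3).tolist() for k,v in i.items()})
E
```

```text
{'t': 0.0, 'q': [-1.355, 0.478, 0.022, 1.556, -0.011, 1.109, -0.083], 'joint_vel': [0.0, -0.001, -0.001, 0.002, 0.002, 0.0, -0.0], 'joint_torque': [0.0, -59.645, 1.608, -28.12, 0.012, 0.009, -0.0], 'eef_pos': [0.215, 0.639, 0.23], 'tool_rot': [-0.0, 0.161, 0.987, -0.001], 'contact_force': [-0.488, 0.436, -0.264], 'torque': [-0.025, 0.021, 0.009], 'gripper_width': 0.999}
scene {'fx': 446.938, 'fy': 446.938, 'cx': 313.644, 'cy': 199.707, 'world_from_camera': [[0.441, -0.684, 0.581, 0.973], [0.897, 0.343, -0.277, -0.148], [-0.01, 0.644, 0.765, 0.688], [0.0, 0.0, 0.0, 1.0]]}
top {'fx': 410.019, 'fy': 410.019, 'cx': 315.802, 'cy': 203.236, 'world_from_camera': [[-0.013, 0.994, -0.106, 0.427], [-0.999, -0.016, -0.035, 0.053], [-0.036, 0.105, 0.994, 0.768], [0.0, 0.0, 0.0, 1.0]]}
```

View pics/scene0.png

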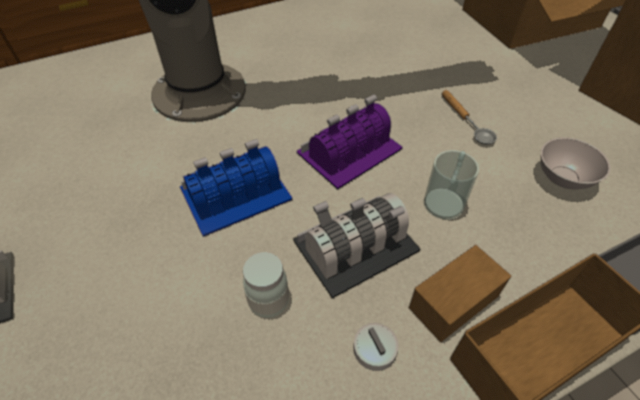

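View pics/top0.png

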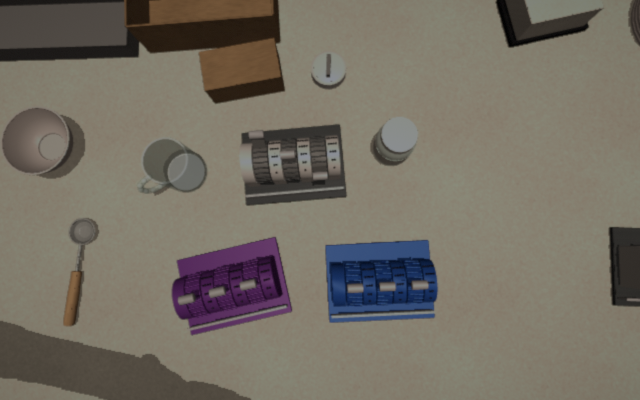

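The top picture shows three stand shapes: grey and white on a dark base at about (293,163), purple at (232,285) and blue at (380,280). The dark-based stand with grey wheels fits the description. I'll enlarge it and measure it.

```bash
cat > h.py <<'E'
from station import bot
import cv2,numpy as np
def cloud(n,d):
    i=bot.camera_info(n);v,u=np.mgrid[0:400,0:640]
    P=np.stack([(u-i["cx"])/i["fx"]*d,-(v-i["cy"])/i["fy"]*d,-d],-1)
    T=np.array(i["world_from_camera"]);return P@T[:3,:3].T+T[:3,3]
def tocam(n,X):
    i=bot.camera_info(n);T=np.linalg.inv(np.array(i["world_from_camera"]));c=np.atleast_2d(X)@T[:3,:3].T+T[:3,3]
    return np.stack([i["cx"]+i["fx"]*c[:,0]/-c[:,2],i["cy"]-i["fy"]*c[:,1]/-c[:,2]],-1)
E
python3 - <<'E'
from h import *
p=cv2.imread("pics/top0.png");s=cv2.imread("pics/scene0.png")
a=cv2.resize(p[110:220,225:365],None,fx=5,fy=5,interpolation=cv2.INTER_CUBIC)
cv2.imwrite("pics/topc.png",a)
cv2.imwrite("pics/scc.png",cv2.resize(s[180:300,285:430],None,fx=5,fy=4.9,interpolation=cv2.INTER_CUBIC))
W=cloud("top",np.load("top0d.npy"))
# dark base pixels
g=p.max(2).astype(int);z=W[...,2]
m=np.zeros((400,640),bool);m[115:212,232:355]=1
m1=m&(z>0.004)&(z<0.02)&(g<90)
m1=cv2.morphologyEx(m1.astype(np.uint8),cv2.MORPH_OPEN,np.ones((2,2)))>0
r=cv2.minAreaRect((W[m1][:,:2]*1000).astype(np.float32));print("base",r, np.median(W[m1][:,2]))
mb=m&(z>0.09);print(mb.sum())
n,l,st,c=cv2.connectedComponentsWithStats(mb.astype(np.uint8))
for k in range(1,n):print(st[k],c[k],W[l==k].mean(0),W[l==k][:,2].max())
for t in["stand","wheel_left"]:
    print(t,[(np.round(np.array(x["xy"])*[640,400]),round(x["score"],2)) for x in bot.landmark_of("top",t)])
o=m&(z>0.03);print(np.abs(W[o]).max(0))
E
```

```text
base ((537.2708129882812, 117.02645874023438), (228.93890380859375, 188.59335327148438), 3.895836114883423) 0.00894825662098958
500
[236 115   1   1   1] [236. 115.] [0.42687221 0.05335561 0.76831486] 0.7683148582628214
[331 115   1   1   1] [331. 115.] [0.42687221 0.05335561 0.76831486] 0.7683148582628214
[331 118   1   1   1] [331. 118.] [0.42687221 0.05335561 0.76831486] 0.7683148582628214
[301 121   1   1   1] [301. 121.] [0.42687221 0.05335561 0.76831486] 0.7683148582628214
[319 120   1   1   1] [319. 120.] [0.42687221 0.05335561 0.76831486] 0.7683148582628214
[334 121   1   1   1] [334. 121.] [0.42687221 0.05335561 0.76831486] 0.7683148582628214
[340 123   1   1   1] [340. 123.] [0.42687221 0.05335561 0.76831486] 0.7683148582628214
[328 126   1   1   1] [328. 126.] [0.42687221 0.05335561 0.76831486] 0.7683148582628214
[349 126   1   1   1] [349. 126.] [0.42687221 0.05335561 0.76831486] 0.7683148582628214
[309 128   1   1   1] [309. 128.] [0.42687221 0.05335561 0.76831486] 0.7683148582628214
[248 130  17  14 190] [256.23684211 136.47894737] [0.61100961 0.1742371  0.10496204] 0.1
[... 3327 characters left out ...]
[301. 196.] [0.42687221 0.05335561 0.76831486] 0.7683148582628214
[236 201   1   1   1] [236. 201.] [0.42687221 0.05335561 0.76831486] 0.7683148582628214
[281 201   1   1   1] [281. 201.] [0.42687221 0.05335561 0.76831486] 0.7683148582628214
[282 203   1   1   1] [282. 203.] [0.42687221 0.05335561 0.76831486] 0.7683148582628214
[234 205   1   1   1] [234. 205.] [0.42687221 0.05335561 0.76831486] 0.7683148582628214
[308 206   1   1   1] [308. 206.] [0.42687221 0.05335561 0.76831486] 0.7683148582628214
stand [(array([382., 280.]), 0.97), (array([288., 166.]), 0.96), (array([234., 288.]), 0.78)]Traceback (most recent call last):
  File "<stdin>", line 17, in <module>
ValueError: it knows: stand
```

View pics/topc.png

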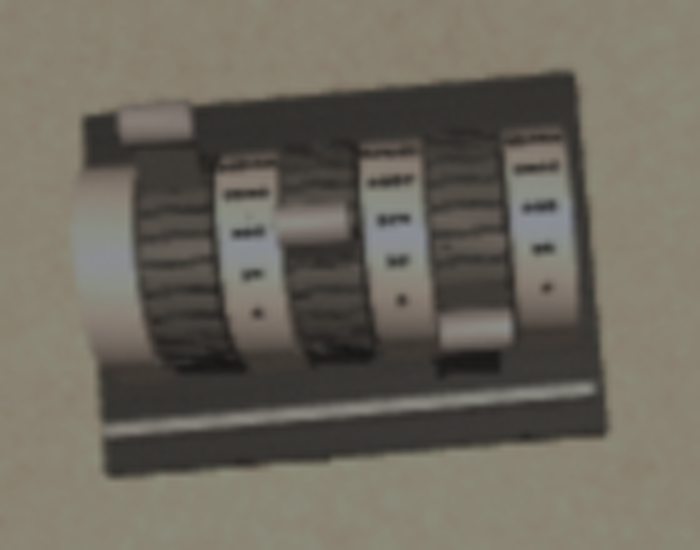

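View pics/scc.png

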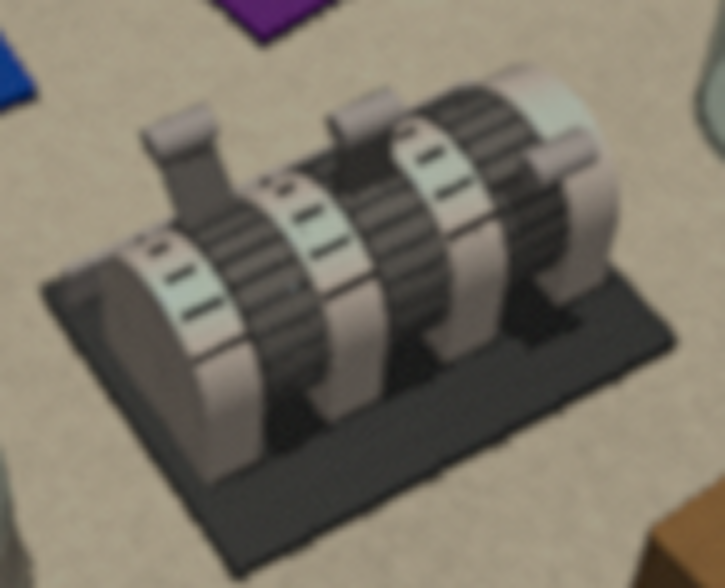

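The crop confirms it: three grey wheels between dotted white cheeks on a dark base. Next I'll fit the stand pose and wheel angles to pixels from both cameras.

```bash
cat > fit.py <<'E'
from h import *
from scipy.optimize import least_squares
def stand(p):
    c,s=np.cos(p[2]),np.sin(p[2]);R=np.array([[c,-s,0],[s,c,0],[0,0,1]]);return R,np.array([p[0],p[1],0])
def bars(q):
    return np.array([[.066*np.sin(a),y,.05+.066*np.cos(a)] for a,y in zip(q,(.05,0,-.05))])
E
python3 - <<'E'
from fit import *
tc=lambda a:(np.array(a)+.5)/5-.5+[225,110]
sc=lambda a:(np.array(a)+.5)/[5,4.9]-.5+[285,180]
Ct=tc([(83,116),(573,72),(606,436),(107,476)])
Bt=tc([(155,122),(315,222),(476,329)])
Bs=sc([(563,155),(367,117),(180,132)])
Cs=sc([(676,342),(240,578)]) # rear-left, rear-right
C=np.array([[.07,.095,.01],[.07,-.095,.01],[-.07,-.095,.01],[-.07,.095,.01]])
def res(p,full=False):
    R,t=stand(p);w=lambda X:X@R.T+t
    # small camera offsets (calibration ~2mm)
    ot,os=p[6:8],p[8:10]
    r=[tocam("top",w(C))+ot-Ct,tocam("top",w(bars(p[3:6])))+ot-Bt,tocam("scene",w(C[:2]))+os-Cs,tocam("scene",w(bars(p[3:6])))+os-Bs]
    if full:return r
    return np.concatenate([np.concatenate(r).ravel(),ot/1.5,os/1.5])
s=least_squares(res,[.54,.12,.05,.7,0,-.6,0,0,0,0])
print(np.round(s.x,4));[print(np.round(x,1).tolist()) for x in res(s.x,1)]
np.save("pose.npy",s.x)
R,t=stand(s.x);print("bars",np.round(bars(s.x[3:6])@R.T+t,4));print("targets",np.round(bars([-.4,.4,0])@R.T+t,4))
E
```

```text
[ 0.5847  0.122   0.0692  0.5493 -0.0921 -0.7048 -0.0438  0.8975 -0.1623
  0.388 ]
[[-0.6, -0.5], [0.7, -0.7], [0.7, -0.5], [-0.8, 0.2]]
[[0.5, 0.5], [-0.4, 0.4], [0.1, 0.1]]
[[1.4, -0.9], [-0.6, -1.1]]
[[-0.9, 0.8], [0.0, 0.6], [0.2, 0.5]]
bars [[0.6156 0.1742 0.1063]
 [0.5786 0.1215 0.1157]
 [0.5455 0.0691 0.1003]]
targets [[0.5556 0.1701 0.1108]
 [0.6103 0.1237 0.1108]
 [0.5882 0.0721 0.116 ]]
```

```bash
cat > plan.py <<'E'
from fit import *
from scipy.spatial.transform import Rotation as Ro, Slerp
def pose(w,th,r,dy=0):
    "TCP pose: wheel 0,1,2 (left..right), tool tilt th about the axle, TCP radius r(mm)"
    p=np.load("pose.npy");R,t=stand(p);y=(.05,0,-.05)[w]+dy/1e3
    s,c=np.sin(th),np.cos(th)
    X=R@np.array([r/1e3*s,y,.05+r/1e3*c])+t
    M=R@np.array([[0,c,-s],[1,0,0],[0,-s,-c]])
    return X,Ro.from_matrix(M)
def cur():
    o=bot.get_obs();q=o["tool_rot"];return np.array(o["eef_pos"]),Ro.from_quat([q[1],q[2],q[3],q[0]])
def rows(A,B,n,arc=None):
    "steps from A to B, straight; or through list of poses"
    seq=arc or []
    if not seq:
        sl=Slerp([0,1],Ro.concatenate([A[1],B[1]]))
        seq=[(A[0]+(B[0]-A[0])*k/n,sl(k/n)) for k in range(1,n+1)]
    P,R=A
    for X,M in seq:
        s=np.round(R.inv().apply(X-P)*1e3,1);t=np.round((R.inv()*M).as_rotvec(degrees=True),1)
        print([s.tolist(),t.tolist()])
        P=P+R.apply(s/1e3);R=R*Ro.from_rotvec(t,degrees=True)
    X,M=seq[-1];print("end err mm",np.round((P-X)*1e3,1))
E
python3 - <<'E'
from plan import *
A=cur();B=pose(0,0.2,165);print(B[0]);rows(A,B,12)
E
```

```text
[0.61394084 0.1741139  0.21171099]
[[-43.9, -26.2, 1.6], [0.8, 0.6, 5.6]]
[[-46.2, -21.7, 1.5], [0.9, 0.5, 5.6]]
[[-48.2, -17.1, 1.4], [0.8, 0.6, 5.6]]
[[-49.6, -12.3, 1.0], [0.8, 0.6, 5.6]]
[[-50.6, -7.4, 0.7], [0.9, 0.5, 5.6]]
[[-51.1, -2.5, 0.3], [0.8, 0.6, 5.6]]
[[-51.0, 2.6, -0.2], [0.9, 0.6, 5.6]]
[[-50.6, 7.6, -0.9], [0.8, 0.5, 5.6]]
[[-49.5, 12.4, -1.4], [0.8, 0.6, 5.6]]
[[-48.2, 17.1, -2.1], [0.9, 0.6, 5.6]]
[[-46.1, 21.8, -3.0], [0.8, 0.5, 5.6]]
[[-43.8, 26.1, -3.6], [0.8, 0.6, 5.6]]
end err mm [-0.  0. -0.]
```

```bash
python3 -m jog '[[[-43.9,-26.2,1.6],[0.8,0.6,5.6],-1],[[-46.2,-21.7,1.5],[0.9,0.5,5.6],-1],[[-48.2,-17.1,1.4],[0.8,0.6,5.6],-1],[[-49.6,-12.3,1.0],[0.8,0.6,5.6],-1],[[-50.6,-7.4,0.7],[0.9,0.5,5.6],-1],[[-51.1,-2.5,0.3],[0.8,0.6,5.6],-1],[[-51,2.6,-0.2],[0.9,0.6,5.6],-1],[[-50.6,7.6,-0.9],[0.8,0.5,5.6],-1],[[-49.5,12.4,-1.4],[0.8,0.6,5.6],-1],[[-48.2,17.1,-2.1],[0.9,0.6,5.6],-1],[[-46.1,21.8,-3],[0.8,0.5,5.6],-1],[[-43.8,26.1,-3.6],[0.8,0.6,5.6],-1]]' 25
python3 - <<'E'
from plan import *
A=cur();B=pose(0,0.2,165);print(np.round((A[0]-B[0])*1e3,1),(B[1].inv()*A[1]).as_rotvec(degrees=True))
p,d=bot.read_camera("wrist");cv2.imwrite("pics/w1.png",p[:,:,::-1]);np.save("w1d.npy",d)
i=bot.camera_info("wrist");print(i)
E
```

```text
t: 1.65
eef_pos: [0.6148, 0.1736, 0.2116]
tool_rot: [-0.069, 0.68, 0.727, -0.072]
contact_force: [0.1, 0.1, 0.2]
gripper_width: 1.005
[ 0.9 -0.6 -0.1] [-0.01204463  0.09360678  0.101756  ]
{'fx': 282.2781651912885, 'fy': 282.2781651912885, 'cx': 320.8237806764197, 'cy': 194.82242358959886, 'mount': array([[ 4.35588277e-04,  9.65120627e-01,  2.61805244e-01,
         6.65937955e-02],
       [ 9.99999276e-01, -7.14122340e-04,  9.68759204e-04,
         2.01686461e-03],
       [ 1.12193046e-03,  2.61804632e-01, -9.65120239e-01,
        -1.42180221e-01],
       [ 0.00000000e+00,  0.00000000e+00,  0.00000000e+00,
         1.00000000e+00]])}
```

View pics/w1.png

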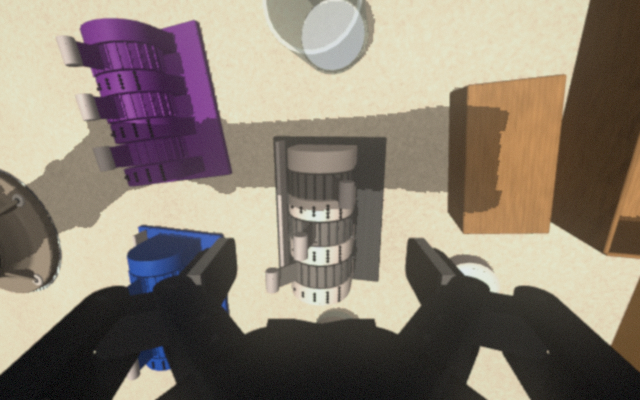

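The wrist view shows the bars at (347,195) left, (302,247) middle and (272,281) right, with the base running from (275,137) to (380,281). I'll overlay the fit on it.

```bash
cat >> plan.py <<'E'
def wproj(X,P,M):
    i=bot.camera_info("wrist");T=np.eye(4);T[:3,:3]=M.as_matrix();T[:3,3]=P
    C=np.linalg.inv(T@np.array(i["mount"]));c=np.atleast_2d(X)@C[:3,:3].T+C[:3,3]
    return np.stack([i["cx"]+i["fx"]*c[:,0]/-c[:,2],i["cy"]-i["fy"]*c[:,1]/-c[:,2]],-1)
C4=np.array([[.07,.095,.01],[.07,-.095,.01],[-.07,-.095,.01],[-.07,.095,.01]])
def overlay(img,out,p,P,M,box,f=4):
    R,t=stand(p);a=cv2.resize(img[box[1]:box[3],box[0]:box[2]],None,fx=f,fy=f,interpolation=cv2.INTER_CUBIC)
    for k,X in enumerate([C4]+[bars([q])+[0,y-.05,0]+e for q,y in zip(p[3:6],(.05,0,-.05)) for e in ([0,.012,0],[0,-.012,0])]):
        for u in wproj(X@R.T+t,P,M):
            c=tuple(int(v) for v in (u-box[:2]+.5)*f-.5);cv2.circle(a,c,3,(0,0,255),-1)
    cv2.imwrite(out,a)
E
python3 - <<'E'
from plan import *
P,M=cur();overlay(cv2.imread("pics/w1.png"),"pics/w1o.png",np.load("pose.npy"),P,M,(250,125,410,265+50),3)
E
```

```text
(no output)
```

View pics/w1o.png

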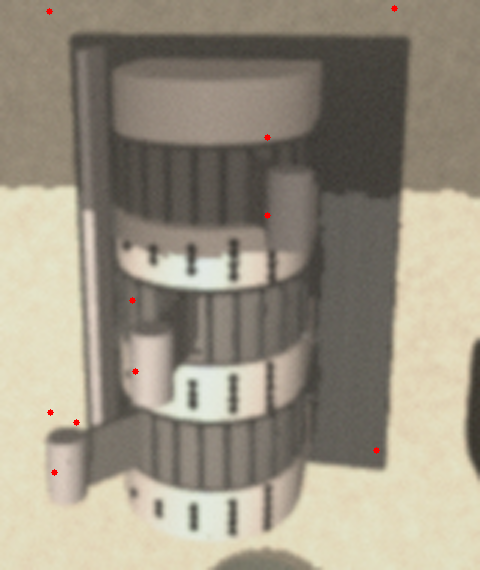

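```bash
python3 - <<'E'
from plan import *
P,M=cur();print(P,M.as_quat())
p,d=bot.read_camera("wrist");cv2.imwrite("pics/w2.png",p[:,:,::-1]);np.save("w2d.npy",d);np.savez("w2p.npz",P=P,q=M.as_quat())
print(cur()[0],np.round(bot.get_obs()["joint_vel"],3))
overlay(p[:,:,::-1],"pics/w2o.png",np.load("pose.npy"),P,M,(250,125,410,265+50),3)
# depth cloud in world
i=bot.camera_info("wrist");v,u=np.mgrid[0:400,0:640]
Q=np.stack([(u-i["cx"])/i["fx"]*d,-(v-i["cy"])/i["fy"]*d,-d],-1)
T=np.eye(4);T[:3,:3]=M.as_matrix();T[:3,3]=P;T=T@i["mount"];W=Q@T[:3,:3].T+T[:3,3]
for nm,b in dict(tableR=(390,180,440,220),tableT=(320,85,390,130),base=(362,150,375,260),bl=(340,184,352,205),bm=(296,237,305,256),br=(267,272,276,290)).items():
    w=W[b[1]:b[3],b[0]:b[2]].reshape(-1,3);print(nm,np.round(np.median(w,0),4))
E
```

```text
[0.61887435 0.16474539 0.21136742] [ 0.68445731  0.7223753  -0.07336095 -0.06565278]
[0.61722427 0.1668322  0.211388  ] [-0.056 -0.029 -0.07   0.033 -0.016 -0.002  0.004]
tableR [ 0.6978  0.1375 -0.0009]
tableT [ 0.6148  0.2428 -0.0007]
base [0.6422 0.1277 0.0091]
bl [0.6204 0.1646 0.1067]
bm [0.5836 0.1142 0.1185]
br [0.5499 0.063  0.1037]
```

View pics/w2o.png

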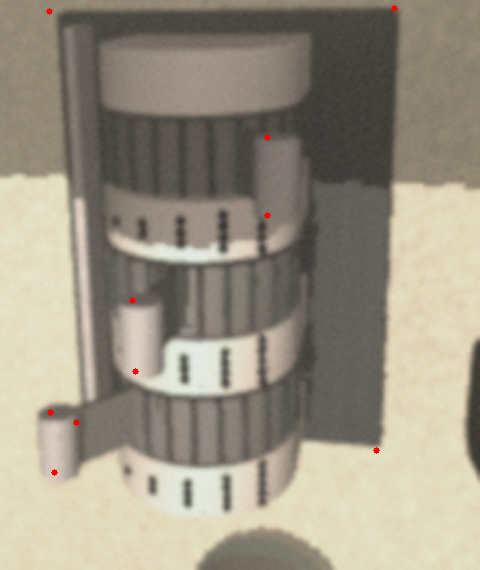

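The arm was still swinging from the fast move. I'll let it settle, then take the picture again.

```bash
python3 -m jog '[[[0,0,0],[0,0,0],-1],[[0,0,0],[0,0,0],-1],[[0,0,0],[0,0,0],-1],[[0,0,0],[0,0,0],-1]]'
python3 - <<'E'
from plan import *
P,M=cur();print(P,np.round(bot.get_obs()["joint_vel"],3))
p,d=bot.read_camera("wrist");cv2.imwrite("pics/w3.png",p[:,:,::-1]);np.savez("w3p.npz",P=P,q=M.as_quat(),d=d)
print(cur()[0])
overlay(p[:,:,::-1],"pics/w3o.png",np.load("pose.npy"),P,M,(250,125,410,265+50),3)
b=np.load("pose.npy");B=pose(0,.2,165);print(np.round((P-B[0])*1e3,1))
E
```

```text
t: 2.25
eef_pos: [0.6137, 0.1755, 0.2121]
tool_rot: [-0.068, 0.678, 0.728, -0.072]
contact_force: [0.5, -0.0, -0.5]
gripper_width: 1.0
[0.6136571  0.17549882 0.21208186] [ 0.004  0.002  0.007  0.001 -0.     0.003 -0.004]
[0.61375537 0.17527311 0.21203987]
[-0.3  1.4  0.4]
```

View pics/w3o.png

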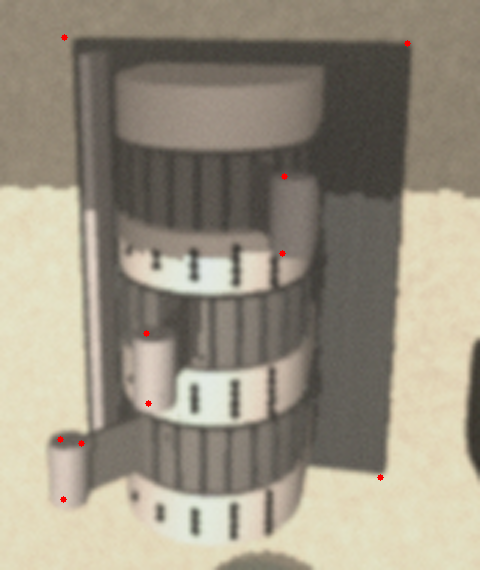

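```bash
python3 - <<'E'
from plan import *
tc=lambda a:(np.array(a)+.5)/5-.5+[225,110]
sc=lambda a:(np.array(a)+.5)/[5,4.9]-.5+[285,180]
wc=lambda a:(np.array(a)+.5)/3-.5+[250,125]
Ct=tc([(83,116),(573,72),(606,436),(107,476)]);Bt=tc([(155,122),(315,222),(476,329)])
Bs=sc([(563,155),(367,117),(180,132)]);Cs=sc([(676,342),(240,578)])
Cw=wc([(411,46),(384,471),(76,38)]);Bw=wc([(296,214),(155,369),(69,470)])
z=np.load("w3p.npz");P,M=z["P"],Ro.from_quat(z["q"])
def res(p,full=False):
    R,t=stand(p);w=lambda X:X@R.T+t
    ot,os,ow=p[6:8],p[8:10],p[10:12];b=w(bars(p[3:6]))
    r=[tocam("top",w(C4))+ot-Ct,tocam("top",b)+ot-Bt,tocam("scene",w(C4[:2]))+os-Cs,tocam("scene",b)+os-Bs,wproj(w(C4[[0,1,3]]),P,M)+ow-Cw,wproj(b,P,M)+ow-Bw]
    if full:return r
    return np.concatenate([np.concatenate(r).ravel(),ot/1.5,os/1.5,ow/2.5])
s=least_squares(res,np.r_[np.load("pose.npy"),0,0])
print(np.round(s.x,4));[print(np.round(x,1).tolist()) for x in res(s.x,1)]
np.save("pose.npy",s.x[:10])
E
```

```text
[ 0.5851  0.121   0.0677  0.5713 -0.0867 -0.6961 -0.5393  1.2459  0.0768
 -0.1238  1.8129 -1.1966]
[[-0.6, -0.4], [0.7, -0.4], [0.6, -0.3], [-0.9, 0.3]]
[[0.6, -0.0], [-0.4, 0.3], [0.1, 0.0]]
[[1.3, -1.0], [-0.9, -1.3]]
[[-0.6, 1.5], [-0.0, 0.5], [0.2, 0.4]]
[[1.0, -1.1], [0.9, 1.8], [-1.5, -0.5]]
[[-0.6, 0.3], [-0.0, -0.1], [0.0, -0.2]]
```

```bash
python3 - <<'E'
from plan import *
A=cur();print("a");rows(A,pose(0,.55,115),5);print("b");rows(pose(0,.55,115),pose(0,.55,50),4)
E
```

```text
a
[[-0.5, 8.0, 11.4], [4.0, -0.0, 0.0]]
[[-0.5, 8.7, 10.9], [4.0, -0.0, 0.1]]
[[-0.4, 9.5, 10.2], [4.1, -0.0, 0.0]]
[[-0.5, 10.2, 9.6], [4.0, -0.0, 0.1]]
[[-0.4, 10.9, 8.7], [4.0, -0.0, 0.0]]
end err mm [0. 0. 0.]
b
[[-0.0, -0.0, 16.2], [0.0, 0.0, 0.0]]
[[-0.0, -0.0, 16.3], [0.0, 0.0, 0.0]]
[[-0.0, -0.0, 16.2], [0.0, 0.0, 0.0]]
[[-0.0, -0.0, 16.3], [0.0, 0.0, 0.0]]
end err mm [0. 0. 0.]
```

```bash
python3 -m jog '[[[-0.5,8,11.4],[4,0,0],-1],[[-0.5,8.7,10.9],[4,0,0],-1],[[-0.4,9.5,10.2],[4,0,0],-1],[[-0.5,10.2,9.6],[4,0,0],-1],[[-0.4,10.9,8.7],[4,0,0],-1],[[0,0,0],[0,0,0],-1],[[0,0,0],[0,0,0],-1],[[0,0,0],[0,0,0],-1]]' 25
python3 - <<'E'
from plan import *
A=cur();B=pose(0,.55,115);print(np.round((A[0]-B[0])*1e3,1),(B[1].inv()*A[1]).as_rotvec(degrees=True))
p,d=bot.read_camera("wrist")
overlay(p[:,:,::-1],"pics/w4o.png",np.load("pose.npy"),*A,(200,80,440,310),3)
print("b");rows(A,pose(0,.55,50),4)
E
```

```text
t: 3.3
eef_pos: [0.6422, 0.1747, 0.1495]
tool_rot: [-0.184, 0.656, 0.705, -0.196]
contact_force: [-0.4, 0.6, -0.3]
gripper_width: 0.998
[ 0.5 -0.3  1.5] [-0.25757868  0.02586183 -0.18289929]
b
[[0.1, 0.0, 16.6], [0.1, -0.0, 0.0]]
[[0.1, 0.0, 16.6], [0.0, -0.0, 0.1]]
[[0.0, 0.1, 16.7], [0.1, -0.0, 0.0]]
[[0.1, 0.1, 16.6], [0.1, -0.0, 0.1]]
end err mm [ 0.  0. -0.]
```

View pics/w4o.png

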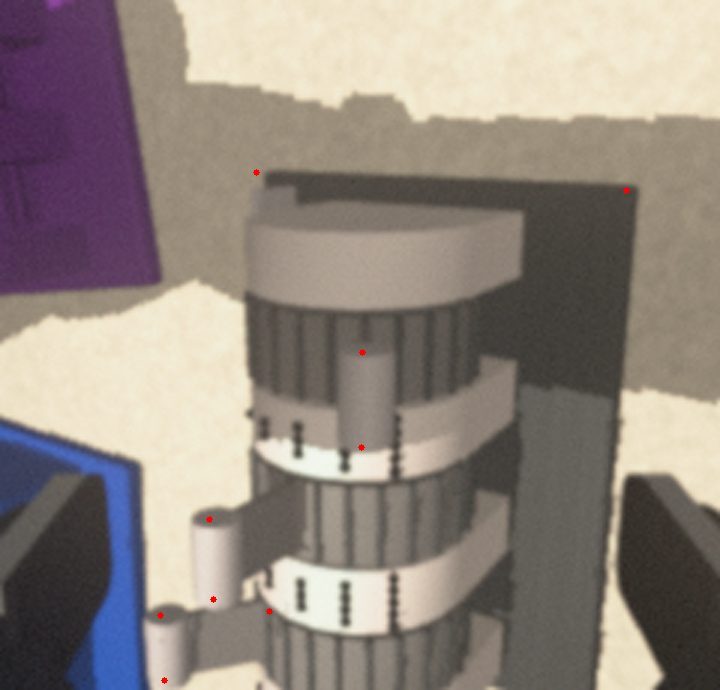

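The fit sits on the bars: left bar centre is at crop (365,400). Now I'll descend and grip.

```bash
python3 -m jog '[[[0,0,16.6],[0,0,0],-1],[[0,0,16.6],[0,0,0],-1],[[0,0,16.7],[0,0,0],-1],[[0,0,16.6],[0,0,0],-1],[[0,0,0],[0,0,0],-1],[[0,0,0],[0,0,0],-1]]' 25
python3 -m jog '[[[0,0,0],[0,0,0],0.3],[[0,0,0],[0,0,0],1],[[0,0,0],[0,0,0],1],[[0,0,0],[0,0,0],1],[[0,0,0],[0,0,0],1],[[0,0,0],[0,0,0],1]]' 25
python3 - <<'E'
from plan import *
A=cur();p=np.load("pose.npy");R,t=stand(p);L=R.T@(A[0]-t)*1e3;print(L);
G=R.T@(A[0]-A[1].apply([0,0,.019])-t)*1e3;print("grasp pt",G,"q",np.arctan2(G[0],G[2]-50),np.hypot(G[0],G[2]-50))
th=np.linspace(.55,-.4,11)[1:];rows(A,None,0,[pose(0,a,50) for a in th])
p,d=bot.read_camera("wrist");cv2.imwrite("pics/w5.png",p[:,:,::-1])
E
```

```text
t: 4.1
eef_pos: [0.6078, 0.172, 0.0915]
tool_rot: [-0.185, 0.656, 0.704, -0.197]
contact_force: [-0.6, 0.3, -0.7]
gripper_width: 1.0
t: 4.85
eef_pos: [0.6076, 0.172, 0.0913]
tool_rot: [-0.185, 0.656, 0.704, -0.197]
contact_force: [0.6, -0.8, 0.6]
gripper_width: 0.154
[25.901715   49.33219137 91.33755455]
grasp pt [ 35.79719925  49.33128403 107.55727682] q 0.5563961711538674 67.78111528643545
[[0.7, -5.2, -1.0], [-5.3, -0.0, 0.1]]
[[-0.0, -4.8, 0.2], [-5.5, -0.0, 0.0]]
[[-0.0, -4.7, 0.2], [-5.4, -0.0, 0.0]]
[[-0.0, -4.7, 0.3], [-5.4, -0.0, 0.0]]
[[-0.0, -4.8, 0.2], [-5.5, -0.0, 0.0]]
[[-0.0, -4.7, 0.2], [-5.4, -0.0, 0.0]]
[[0.0, -4.8, 0.2], [-5.5, -0.0, 0.0]]
[[0.0, -4.7, 0.3], [-5.4, -0.0, 0.0]]
[[0.0, -4.8, 0.2], [-5.5, -0.0, 0.0]]
[[0.0, -4.7, 0.2], [-5.4, -0.0, 0.0]]
end err mm [-0. -0.  0.]
```

View pics/w5.png

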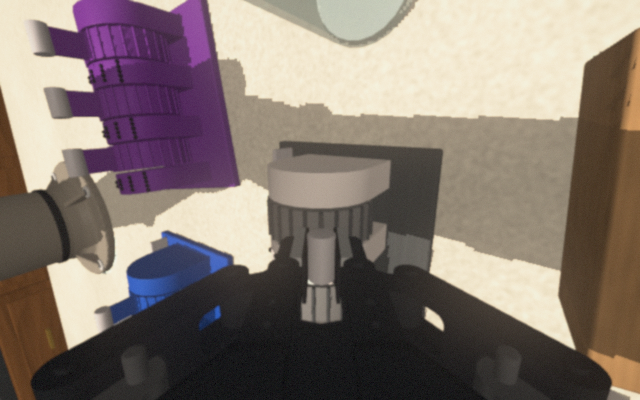

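The bar at (320,255) is gripped, and the 13 mm opening matches its diameter. I'll sweep it to -0.4.

```bash
python3 -m jog '[[[0.4,-4.8,-0.5],[-5.4,0,0],1],[[0,-4.8,0.2],[-5.5,0,0],1],[[0,-4.7,0.2],[-5.4,0,0],1],[[0,-4.7,0.3],[-5.4,0,0],1],[[0,-4.8,0.2],[-5.5,0,0],1],[[0,-4.7,0.2],[-5.4,0,0],1],[[0,-4.8,0.2],[-5.5,0,0],1],[[0,-4.7,0.3],[-5.4,0,0],1],[[0,-4.8,0.2],[-5.5,0,0],1],[[0,-4.7,0.2],[-5.4,0,0],1],[[0,0,0],[0,0,0],1],[[0,0,0],[0,0,0],1]]' 25
python3 -m jog '[[[0,0,0],[0,0,0],1],[[0,0,0],[0,0,0],1]]'
cat >> plan.py <<'E'
def rep(w,th,r):
    A=cur();p=np.load("pose.npy");R,t=stand(p);G=R.T@(A[0]-A[1].apply([0,0,.019])-t)*1e3
    B=pose(w,th,r)
    print("grasp pt",G.round(1),"q",np.arctan2(G[0],G[2]-50).round(3),"rad",np.hypot(G[0],G[2]-50).round(1),"err mm",np.round((A[0]-B[0])*1e3,1),"rot",(B[1].inv()*A[1]).as_rotvec(degrees=True).round(2))
    z=A[1].apply([0,0,1]);zs=R.T@z;print("tilt",np.arctan2(-zs[0],-zs[2]).round(3))
    print({k:np.round(v,2).tolist() for k,v in bot.get_obs().items() if k in("t","contact_force","gripper_width","torque")})
    return A
E
python3 - <<'E'
from plan import *
A=rep(0,-.4,50)
p,d=bot.read_camera("wrist");cv2.imwrite("pics/w6.png",p[:,:,::-1])
E
```

```text
t: 6.4
eef_pos: [0.5608, 0.1687, 0.0941]
tool_rot: [0.135, 0.669, 0.717, 0.144]
contact_force: [1.8, -2.3, -10.2]
gripper_width: 0.148
t: 6.65
eef_pos: [0.5613, 0.1687, 0.0944]
tool_rot: [0.135, 0.669, 0.717, 0.145]
contact_force: [2.0, 0.1, -14.1]
gripper_width: 0.147
grasp pt [-27.8  49.2 111.9] q -0.422 rad 67.9 err mm [-0.9 -0.9 -1.6] rot [ 0.06  0.07 -0.09]
tilt -0.399
{'t': 6.65, 'contact_force': [1.96, 0.07, -14.07], 'torque': [-0.16, 1.15, -0.03], 'gripper_width': 0.15}
```

View pics/w6.png

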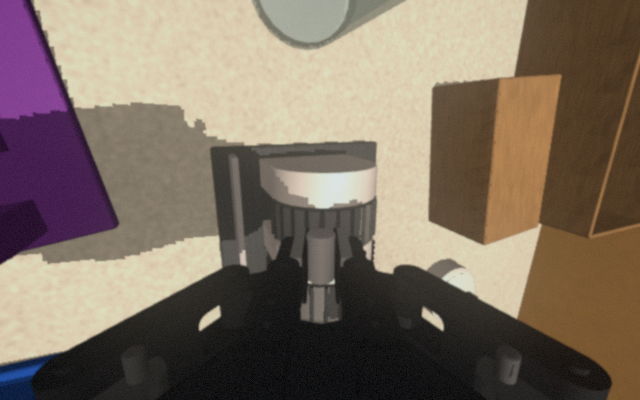

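```bash
python3 -m jog '[[[0,0,0],[0,0,0],0.3],[[0,0,0],[0,0,0],-1],[[0,0,0],[0,0,0],-1],[[0,0,0],[0,0,0],-1],[[0,0,-20],[0,0,0],-1],[[0,0,-20],[0,0,0],-1],[[0,0,-20],[0,0,0],-1],[[0,0,-20],[0,0,0],-1],[[0,0,0],[0,0,0],-1],[[0,0,0],[0,0,0],-1],[[0,0,0],[0,0,0],-1]]' 25
python3 - <<'E'
from plan import *
A=rep(0,-.4,130);p=np.load("pose.npy");p[3]=-.4
i,d=bot.read_camera("wrist");overlay(i[:,:,::-1],"pics/w7o.png",p,*A,(200,80,440,310),3)
rows(A,pose(1,-.08,115),6)
E
```

```text
t: 8.07
eef_pos: [0.531, 0.1667, 0.1682]
tool_rot: [0.135, 0.668, 0.717, 0.146]
contact_force: [-0.2, -0.4, 0.0]
gripper_width: 1.0
grasp pt [-58.3  49.2 185.7] q -0.406 rad 147.7 err mm [-0.2 -0.8 -1.5] rot [-0.04  0.08 -0.09]
tilt -0.401
{'t': 8.07, 'contact_force': [-0.21, -0.41, 0.0], 'torque': [-0.05, 0.4, -0.04], 'gripper_width': 1.0}
[[-8.2, 6.2, 3.2], [3.1, -0.0, 0.0]]
[[-8.2, 6.3, 3.0], [3.0, -0.0, 0.0]]
[[-8.3, 6.4, 2.5], [3.1, -0.0, 0.1]]
[[-8.2, 6.6, 2.3], [3.0, -0.0, -0.0]]
[[-8.2, 6.8, 1.8], [3.1, -0.1, -0.0]]
[[-8.2, 6.8, 1.6], [3.1, 0.0, 0.0]]
end err mm [ 0. -0. -0.]
```

View pics/w7o.png

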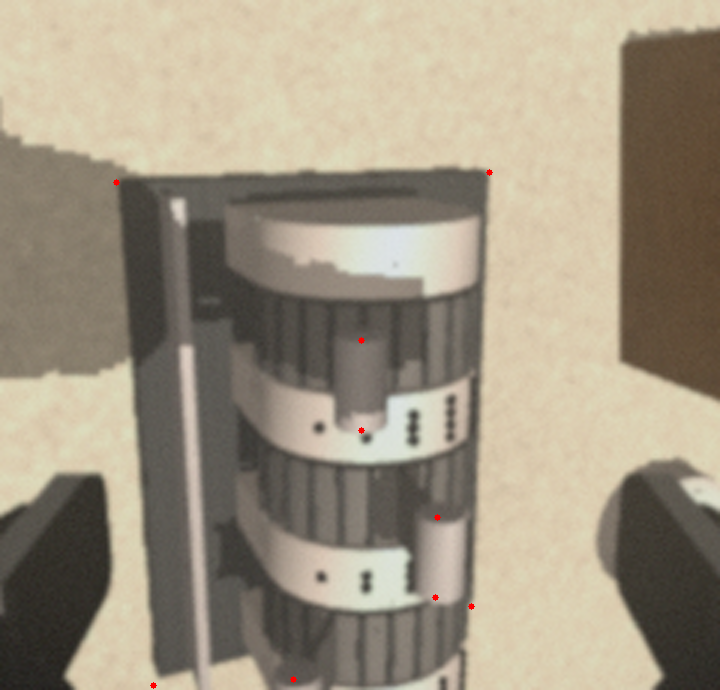

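The left bar, at crop (361,385), lies along the two-dot row (x≈366), as wanted. Next is the middle wheel.

```bash
python3 -m jog '[[[-8.2,6.2,3.2],[3.1,0,0],-1],[[-8.2,6.3,3],[3,0,0],-1],[[-8.3,6.4,2.5],[3.1,0,0],-1],[[-8.2,6.6,2.3],[3,0,0],-1],[[-8.2,6.8,1.8],[3.1,0,0],-1],[[-8.2,6.8,1.6],[3.1,0,0],-1],[[0,0,0],[0,0,0],-1],[[0,0,0],[0,0,0],-1],[[0,0,0],[0,0,0],-1]]' 25
python3 - <<'E'
from plan import *
A=rep(1,-.08,115);p=np.load("pose.npy");p[3]=-.4
i,d=bot.read_camera("wrist");overlay(i[:,:,::-1],"pics/w8o.png",p,*A,(200,80,440,310),3)
rows(A,pose(1,-.08,49.5),4)
E
```

```text
t: 9.25
eef_pos: [0.5752, 0.1212, 0.165]
tool_rot: [0.027, 0.681, 0.731, 0.03]
contact_force: [-0.2, -0.1, -0.5]
gripper_width: 1.002
grasp pt [-11.3   0.8 183.9] q -0.084 rad 134.4 err mm [-0.7  0.8  0.3] rot [ 0.01  0.11 -0.16]
tilt -0.08
{'t': 9.25, 'contact_force': [-0.17, -0.1, -0.49], 'torque': [-0.01, 0.1, -0.01], 'gripper_width': 1.0}
[[-0.2, 0.1, 16.5], [-0.0, -0.0, 0.0]]
[[-0.3, 0.2, 16.4], [-0.0, -0.1, 0.1]]
[[-0.2, 0.1, 16.5], [-0.0, 0.0, 0.0]]
[[-0.2, 0.2, 16.5], [-0.0, -0.0, 0.1]]
end err mm [ 0. -0. -0.]
```

View pics/w8o.png

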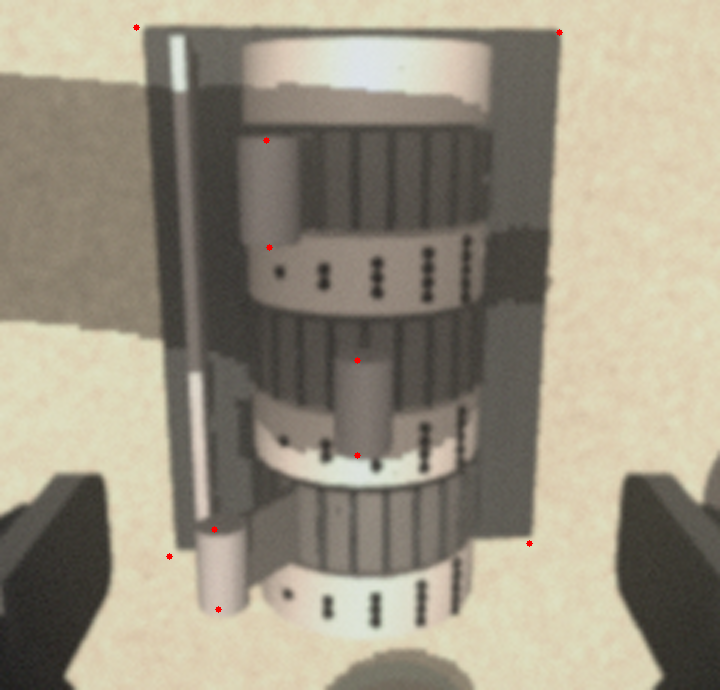

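The bar lines up. Descend and grip.

```bash
python3 -m jog '[[[-0.2,0.1,16.5],[0,0,0],-1],[[-0.2,0.1,16.4],[0,0,0],-1],[[-0.2,0.1,16.5],[0,0,0],-1],[[-0.2,0.2,16.5],[0,0,0],-1],[[0,0,0],[0,0,0],-1],[[0,0,0],[0,0,0],0.3],[[0,0,0],[0,0,0],1],[[0,0,0],[0,0,0],1],[[0,0,0],[0,0,0],1],[[0,0,0],[0,0,0],1],[[0,0,0],[0,0,0],1]]' 25
python3 - <<'E'
from plan import *
A=rep(1,-.08,49.5)
th=np.linspace(-.08,.4,7)[1:];rows(pose(1,-.08,49.5),None,0,[pose(1,a,49.5) for a in th])
E
```

```text
t: 10.68
eef_pos: [0.582, 0.1205, 0.1]
tool_rot: [0.027, 0.681, 0.731, 0.03]
contact_force: [-1.4, 0.1, 5.2]
gripper_width: 0.151
grasp pt [ -4.6  -0.3 118.9] q -0.067 rad 69.1 err mm [ 0.9 -0.2  0.6] rot [-0.03  0.11 -0.12]
tilt -0.08
{'t': 10.68, 'contact_force': [-1.35, 0.14, 5.22], 'torque': [-0.06, 0.41, 0.03], 'gripper_width': 0.15}
[[0.0, 4.0, 0.2], [4.6, 0.0, -0.0]]
[[-0.0, 3.9, 0.1], [4.6, -0.0, 0.0]]
[[-0.0, 4.0, 0.2], [4.6, 0.0, 0.0]]
[[-0.0, 3.9, 0.1], [4.5, 0.0, 0.0]]
[[-0.0, 4.0, 0.2], [4.6, 0.0, 0.0]]
[[0.0, 3.9, 0.2], [4.6, 0.0, 0.0]]
end err mm [-0. -0. -0.]
```

```bash
python3 -m jog '[[[0,4,0.2],[4.6,0,0],1],[[0,3.9,0.1],[4.6,0,0],1],[[0,4,0.2],[4.6,0,0],1],[[0,3.9,0.1],[4.5,0,0],1],[[0,4,0.2],[4.6,0,0],1],[[0,3.9,0.2],[4.6,0,0],1],[[0,0,0],[0,0,0],1],[[0,0,0],[0,0,0],1],[[0,0,0],[0,0,0],1]]' 25
python3 - <<'E'
from plan import *
A=rep(1,.4,49.5)
E
```

```text
t: 11.8
eef_pos: [0.6053, 0.1222, 0.0959]
tool_rot: [-0.135, 0.668, 0.717, -0.144]
contact_force: [2.9, 0.7, 1.9]
gripper_width: 0.149
grasp pt [ 27.7  -0.2 113.5] q 0.411 rad 69.2 err mm [ 1.  -0.2  0.3] rot [-0.09  0.03 -0.16]
tilt 0.398
{'t': 11.8, 'contact_force': [2.94, 0.74, 1.93], 'torque': [0.1, -0.68, -0.11], 'gripper_width': 0.15}
```

```bash
python3 -m jog '[[[0,0,0],[0,0,0],0.3],[[0,0,0],[0,0,0],-1],[[0,0,0],[0,0,0],-1],[[0,0,0],[0,0,0],-1],[[0,0,-20],[0,0,0],-1],[[0,0,-20],[0,0,0],-1],[[0,0,-20],[0,0,0],-1],[[0,0,-20],[0,0,0],-1],[[0,0,0],[0,0,0],-1],[[0,0,0],[0,0,0],-1],[[0,0,0],[0,0,0],-1]]' 25
python3 - <<'E'
from plan import *
A=rep(1,.4,130);p=np.load("pose.npy");p[3]=-.4;p[4]=.4
i,d=bot.read_camera("wrist");overlay(i[:,:,::-1],"pics/w9o.png",p,*A,(200,80,440,310),3)
th=np.linspace(.4,-.65,11)[1:];r=np.linspace(130,115,11)[1:]
P=[pose(1+min(1,k/8),0,0) if 0 else None for k in range(0)]
seq=[]
for k in range(1,11):
    seq.append(pose(1,th[k-1],r[k-1],dy=-5*k))
rows(A,None,0,seq)
E
```

```text
t: 13.18
eef_pos: [0.6353, 0.1241, 0.1686]
tool_rot: [-0.136, 0.668, 0.717, -0.145]
contact_force: [-0.1, 0.4, -1.0]
gripper_width: 0.998
grasp pt [ 57.7  -0.3 186. ] q 0.401 rad 147.8 err mm [-0.3 -0.3 -1.2] rot [ 0.09  0.02 -0.14]
tilt 0.402
{'t': 13.18, 'contact_force': [-0.07, 0.37, -1.03], 'torque': [0.04, -0.31, -0.01], 'gripper_width': 1.0}
[[-4.7, -13.6, 1.0], [-6.1, -0.0, 0.1]]
[[-5.0, -13.4, 2.2], [-6.0, -0.0, 0.0]]
[[-5.0, -13.1, 2.2], [-6.0, -0.0, 0.0]]
[[-4.9, -13.0, 2.2], [-6.1, -0.0, 0.0]]
[[-5.0, -12.9, 2.1], [-6.0, -0.0, 0.0]]
[[-5.0, -12.6, 2.2], [-6.0, -0.0, 0.0]]
[[-5.0, -12.6, 2.2], [-6.0, -0.0, 0.0]]
[[-5.0, -12.3, 2.1], [-6.0, -0.0, 0.0]]
[[-5.0, -12.2, 2.1], [-6.0, -0.1, 0.0]]
[[-5.0, -12.1, 2.2], [-6.0, 0.0, 0.0]]
end err mm [ 0.  0. -0.]
```

View pics/w9o.png

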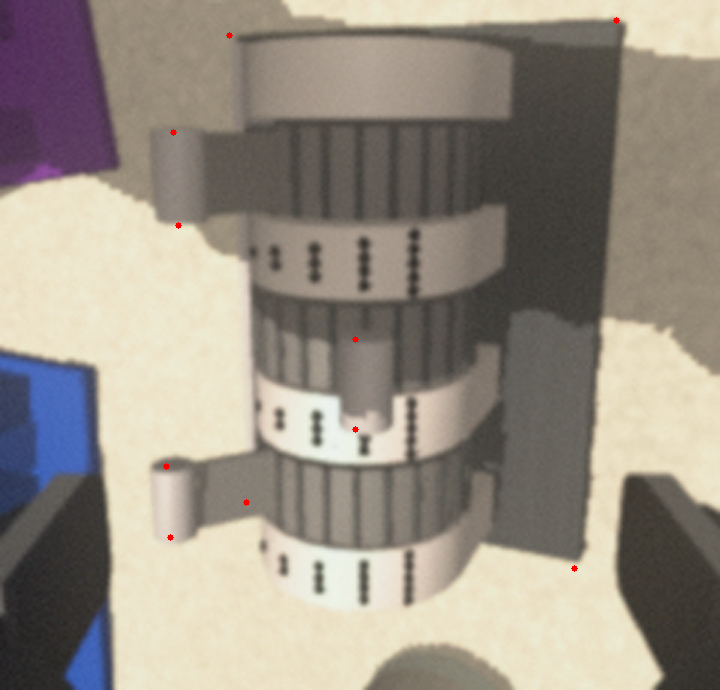

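The middle bar, at crop (365,385), is on the four-dot row (x≈364). Next is the right wheel.

```bash
python3 -m jog '[[[-4.7,-13.6,1],[-6.1,0,0],-1],[[-5,-13.4,2.2],[-6,0,0],-1],[[-5,-13.1,2.2],[-6,0,0],-1],[[-4.9,-13,2.2],[-6.1,0,0],-1],[[-5,-12.9,2.1],[-6,0,0],-1],[[-5,-12.6,2.2],[-6,0,0],-1],[[-5,-12.6,2.2],[-6,0,0],-1],[[-5,-12.3,2.1],[-6,0,0],-1],[[-5,-12.2,2.1],[-6,0,0],-1],[[-5,-12.1,2.2],[-6,0,0],-1],[[0,0,0],[0,0,0],-1],[[0,0,0],[0,0,0],-1]]' 25
python3 -m jog '[[[0,0,0],[0,0,0],-1],[[0,0,0],[0,0,0],-1]]' 25
python3 - <<'E'
from plan import *
A=rep(2,-.65,115);p=np.load("pose.npy");p[3]=-.4;p[4]=.4
print(np.round(bot.get_obs()["q"],2))
i,d=bot.read_camera("wrist");overlay(i[:,:,::-1],"pics/w10o.png",p,*A,(200,80,440,310),3)
rows(A,pose(2,-.65,50),4)
E
```

```text
t: 14.72
eef_pos: [0.528, 0.0555, 0.1436]
tool_rot: [0.17, 0.671, 0.707, 0.146]
contact_force: [0.4, 0.1, -0.4]
gripper_width: 1.001
t: 14.98
eef_pos: [0.528, 0.0558, 0.1436]
tool_rot: [0.17, 0.67, 0.707, 0.146]
contact_force: [-0.4, -0.1, -0.4]
gripper_width: 0.997
grasp pt [-69.6 -60.2 160.7] q -0.561 rad 130.8 err mm [  8.9 -10.6   2.1] rot [11.51 -2.9  -0.16]
tilt -0.449
{'t': 14.98, 'contact_force': [-0.42, -0.08, -0.36], 'torque': [0.03, 0.48, -0.0], 'gripper_width': 1.0}
[-0.66  0.2   0.38  2.33  0.38  0.21 -0.6 ]
[[3.6, 1.2, 15.3], [-2.9, 0.7, 0.0]]
[[3.4, 0.3, 15.4], [-2.9, 0.7, 0.1]]
[[3.2, -0.4, 15.5], [-2.8, 0.8, 0.0]]
[[2.9, -1.1, 15.5], [-2.9, 0.7, 0.1]]
end err mm [ 0. -0. -0.]
```

View pics/w10o.png

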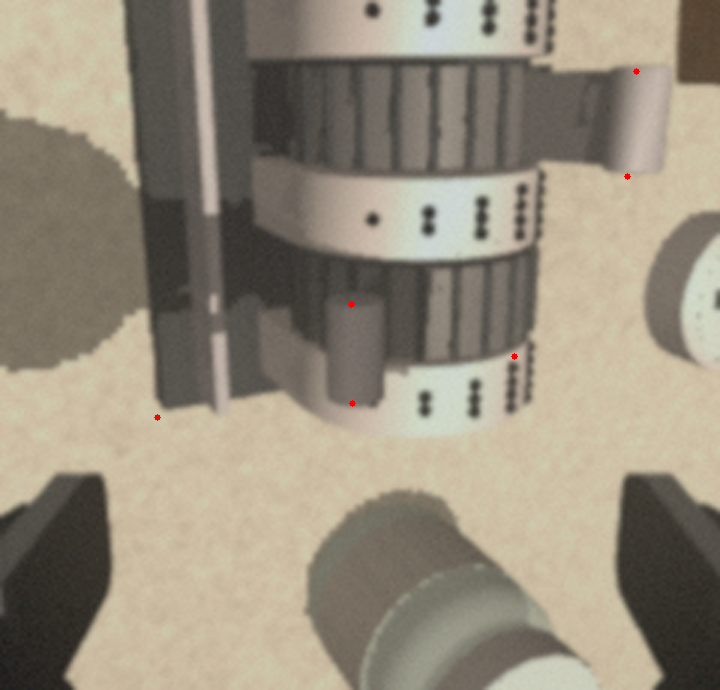

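The arm ran into the joint 6 limit at this tilt. I'll use a shallower one (-0.32) and a shallower grip for this bar.

```bash
cat >> plan.py <<'E'
def bpose(w,q,th,d):
    "TCP d mm beyond the centre of the bar (at angle q) along the tool, tilt th"
    B,_=pose(w,q,66);X,M=pose(w,th,66);return B+M.apply([0,0,d/1e3]),M
E
python3 - <<'E'
from plan import *
A=cur();B=bpose(2,-.70,-.32,-50);print(B[0]);rows(A,B,5)
E
```

```text
[0.53033138 0.06719517 0.14794136]
[[2.2, 1.0, -0.6], [1.5, 0.6, -0.1]]
[[2.2, 0.9, -0.6], [1.5, 0.6, -0.0]]
[[2.2, 0.9, -0.7], [1.4, 0.5, -0.1]]
[[2.3, 0.9, -0.6], [1.5, 0.6, -0.0]]
[[2.2, 0.9, -0.6], [1.5, 0.6, -0.1]]
end err mm [-0.  0. -0.]
```

```bash
python3 -m jog '[[[2.2,1,-0.6],[1.5,0.6,-0.1],-1],[[2.2,0.9,-0.6],[1.5,0.6,0],-1],[[2.2,0.9,-0.7],[1.4,0.5,-0.1],-1],[[2.3,0.9,-0.6],[1.5,0.6,0],-1],[[2.2,0.9,-0.6],[1.5,0.6,-0.1],-1],[[0,0,0],[0,0,0],-1],[[0,0,0],[0,0,0],-1]]' 25
python3 - <<'E'
from plan import *
A=cur();B=bpose(2,-.70,-.32,-50);print((A[0]-B[0])*1e3,(B[1].inv()*A[1]).as_rotvec(degrees=True));print(np.round(bot.get_obs()["q"],2))
rows(A,bpose(2,-.70,-.32,12),4)
E
```

```text
t: 15.9
eef_pos: [0.5298, 0.0668, 0.1476]
tool_rot: [0.109, 0.674, 0.721, 0.116]
contact_force: [0.8, 0.1, -0.6]
gripper_width: 1.0
[-0.48684613 -0.41561217 -0.36850156] [ 0.02155047 -0.01130688  0.02563239]
[-0.41  0.22  0.14  2.22  0.09  0.4  -0.29]
[[0.1, 0.2, 15.5], [-0.0, 0.0, -0.0]]
[[0.1, 0.1, 15.4], [-0.0, 0.0, -0.0]]
[[0.1, 0.2, 15.5], [-0.0, 0.0, -0.0]]
[[0.1, 0.1, 15.4], [-0.0, 0.0, -0.0]]
end err mm [-0.  0.  0.]
```

```bash
python3 -m jog '[[[0.1,0.2,15.5],[0,0,0],-1],[[0.1,0.1,15.4],[0,0,0],-1],[[0.1,0.2,15.5],[0,0,0],-1],[[0.1,0.1,15.4],[0,0,0],-1],[[0,0,0],[0,0,0],-1],[[0,0,0],[0,0,0],-1]]' 25
python3 - <<'E'
from plan import *
A=cur();B=bpose(2,-.70,-.32,12);print((A[0]-B[0])*1e3,(B[1].inv()*A[1]).as_rotvec(degrees=True));print(np.round(bot.get_obs()["q"],2))
p,d=bot.read_camera("wrist");cv2.imwrite("pics/w11.png",p[:,:,::-1])
E
```

```text
t: 16.65
eef_pos: [0.5501, 0.0686, 0.0893]
tool_rot: [0.109, 0.674, 0.721, 0.116]
contact_force: [-0.4, -1.2, 0.5]
gripper_width: 1.001
[0.27857095 0.04393283 0.19119293] [ 0.0253221  -0.00201058  0.03475157]
[-0.38  0.36  0.13  2.21  0.07  0.26 -0.27]
```

View pics/w11.png

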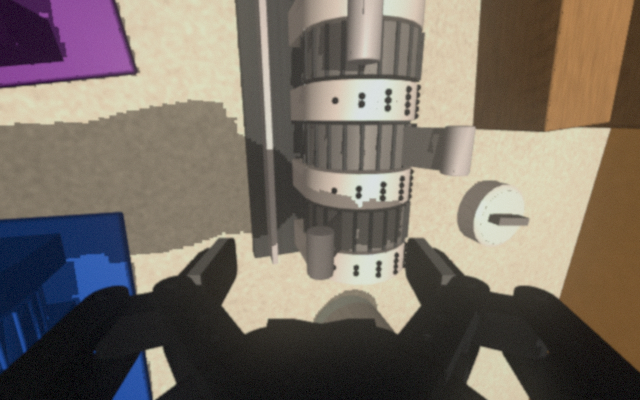

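The bar at (320,252) is centred between the fingers, so I'll close.

```bash
python3 -m jog '[[[0,0,0],[0,0,0],0.3],[[0,0,0],[0,0,0],1],[[0,0,0],[0,0,0],1],[[0,0,0],[0,0,0],1],[[0,0,0],[0,0,0],1],[[0,0,0],[0,0,0],1]]' 25
python3 - <<'E'
from plan import *
A=cur();B=bpose(2,-.70,-.32,12);print((A[0]-B[0])*1e3,bot.get_obs()["gripper_width"])
n=10;k=np.arange(1,n+1)/n
rows(B,None,0,[bpose(2,-.70*(1-a),-.32*(1-a),12) for a in k])
E
```

```text
t: 17.45
eef_pos: [0.55, 0.0687, 0.0895]
tool_rot: [0.109, 0.674, 0.721, 0.116]
contact_force: [-2.2, -0.1, 4.6]
gripper_width: 0.15
[0.1879032  0.14859205 0.37538101] 0.1495381851724023
[[0.0, 4.0, -1.6], [1.8, 0.0, 0.0]]
[[0.0, 4.0, -1.4], [1.9, 0.0, 0.0]]
[[0.0, 4.1, -1.2], [1.8, 0.0, 0.0]]
[[0.0, 4.1, -1.1], [1.8, 0.0, 0.0]]
[[0.0, 4.1, -0.9], [1.9, 0.0, -0.0]]
[[0.0, 4.2, -0.7], [1.8, 0.0, -0.0]]
[[0.0, 4.2, -0.5], [1.8, 0.0, -0.0]]
[[0.0, 4.2, -0.4], [1.9, 0.0, -0.0]]
[[0.0, 4.3, -0.2], [1.8, 0.0, -0.0]]
[[0.0, 4.2, -0.0], [1.8, 0.0, -0.0]]
end err mm [ 0.  0. -0.]
```

```bash
python3 -m jog '[[[0,4,-1.6],[1.8,0,0],1],[[0,4,-1.4],[1.9,0,0],1],[[0,4.1,-1.2],[1.8,0,0],1],[[0,4.1,-1.1],[1.8,0,0],1],[[0,4.1,-0.9],[1.9,0,0],1],[[0,4.2,-0.7],[1.8,0,0],1],[[0,4.2,-0.5],[1.8,0,0],1],[[0,4.2,-0.4],[1.9,0,0],1],[[0,4.3,-0.2],[1.8,0,0],1],[[0,4.2,0],[1.8,0,0],1],[[0,0,0],[0,0,0],1],[[0,0,0],[0,0,0],1]]' 25
python3 - <<'E'
from plan import *
rep(2,0,54)
E
```

```text
t: 18.95
eef_pos: [0.5882, 0.0713, 0.104]
tool_rot: [-0.0, 0.683, 0.731, -0.0]
contact_force: [-1.7, 0.4, 3.0]
gripper_width: 0.146
grasp pt [ -0.2 -49.9 123. ] q -0.002 rad 73.0 err mm [-0.2  0.1 -0. ] rot [0.02 0.01 0.02]
tilt 0.0
{'t': 18.95, 'contact_force': [-1.73, 0.44, 2.98], 'torque': [0.01, 0.64, 0.02], 'gripper_width': 0.15}
```

Release, retreat straight up and check.

```bash
python3 -m jog '[[[0,0,0],[0,0,0],0.3],[[0,0,0],[0,0,0],-1],[[0,0,0],[0,0,0],-1],[[0,0,0],[0,0,0],-1],[[0,0,-20],[0,0,0],-1],[[0,0,-20],[0,0,0],-1],[[0,0,-25],[0,0,0],-1],[[0,0,-25],[0,0,0],-1],[[0,0,0],[0,0,0],-1],[[0,0,0],[0,0,0],-1],[[0,0,0],[0,0,0],-1],[[0,0,0],[0,0,0],-1]]' 25
python3 - <<'E'
from plan import *
A=rep(2,0,144);p=np.load("pose.npy");p[3:6]=-.4,.4,0
i,d=bot.read_camera("wrist");overlay(i[:,:,::-1],"pics/w12o.png",p,*A,(200,50,440,250),3)
i,d=bot.read_camera("scene");cv2.imwrite("pics/sc2.png",cv2.resize(i[150:300,250:450,::-1],None,fx=4,fy=4,interpolation=cv2.INTER_CUBIC))
E
```

```text
t: 20.45
eef_pos: [0.5882, 0.0712, 0.1933]
tool_rot: [-0.0, 0.683, 0.731, -0.0]
contact_force: [0.3, -0.4, -0.2]
gripper_width: 1.001
grasp pt [-2.000e-01 -5.000e+01  2.123e+02] q -0.001 rad 162.3 err mm [-0.3  0.  -0.7] rot [ 0.07 -0.    0.02]
tilt 0.001
{'t': 20.45, 'contact_force': [0.28, -0.42, -0.23], 'torque': [0.04, -0.01, -0.01], 'gripper_width': 1.0}
```

View pics/w12o.png

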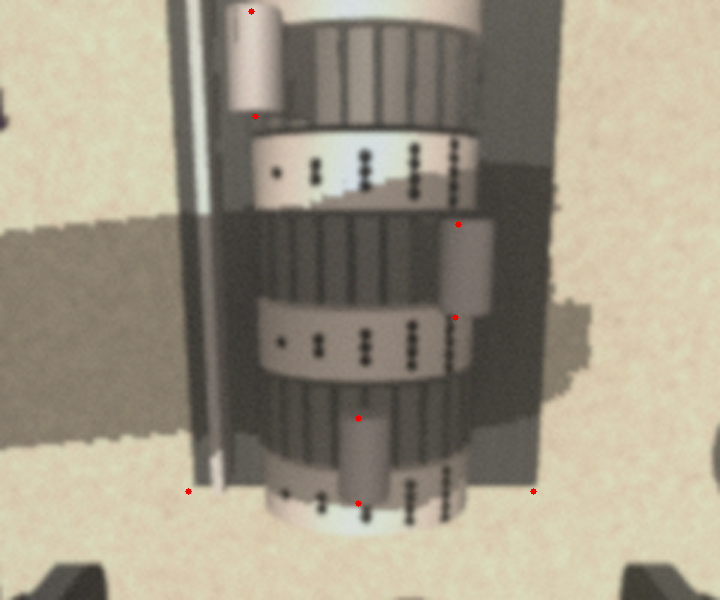

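View pics/sc2.png

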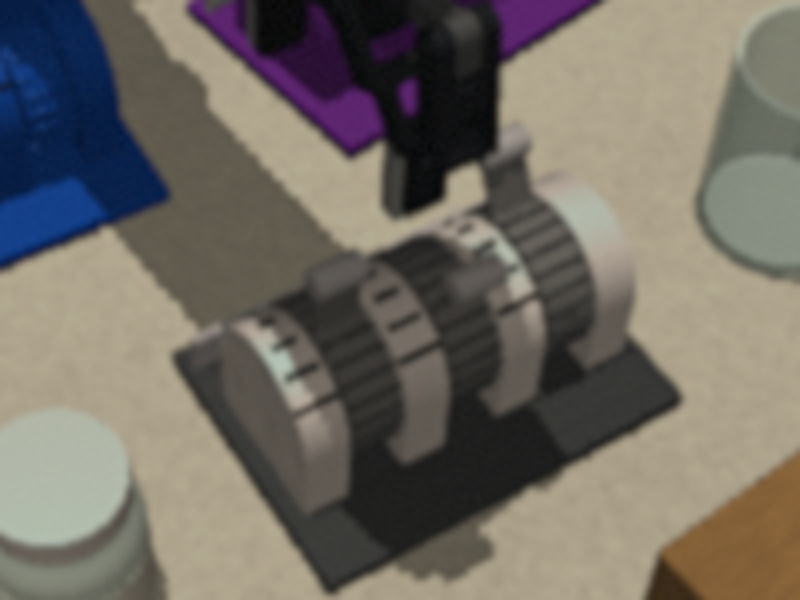

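All three bars are on their rows: left in the two-dot direction, middle at four, and right on the three-dot row (bar x 364, dots x 366). Offsets from the target positions are about 1 mm (0.02 rad). The gripper is clear, so I'm handing in.

```bash
python3 -c "
from station import bot
print(bot.hand_in())"
```

```text
the job is handed in; nothing more can be done
None
```

The three-wheel stand on the dark base now shows 2, 4, 3 from left to right, and I handed the job in at about 20.5 s. I gripped each wheel's bar in turn, rolled it to its row, let go and backed away. The blue and purple look-alikes were not touched.

**Final positions:** the left bar is at q ≈ -0.40 to -0.42, the middle at 0.40 to 0.41 and the right at 0.00. In the wrist pictures each bar lies on its two-, four- or three-dot row, within about 1 mm (0.02 rad).

**Gripper:** it was open with its tips about 70 mm above the right bar, and the measured contact force was about zero.

**Checks that disagreed along the way:**
- **First wrist pictures:** these were 5–10 mm off because the arm was still swinging, so I retook them once it had settled.
- **Right wheel:** the first approach stopped short at a joint limit, so I used a shallower tilt for that grip.
- **Wrist camera:** it keeps a steady offset of about 2 pixels from the fitted model.
- **Left wheel sweep:** it ended with about 14 N of strain on the grip, which went away on release.

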